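# Free the green calibration cartridge and stand it on its dock

### The job

The small gas cartridge with the green shoulder has slumped over and wedged itself aslant across its little blue bin. Pull it free and stand it upright in the middle of the green docking disc, setting it down rather than dropping it and not letting it fall over on the bench. Leave the orange-shouldered cartridge wedged in the other bin as it is.

Things in the scene. Friction and masses are not known exactly. Their poses are not given: they have to be found in the camera images.
- green_center (a point): Centre of the green-shouldered gas cartridge: flat-footed cylinder, 42 mm wide, 135 mm long, about 250 g. From the foot: steel to 88 mm, green to 124 mm (42 mm wide up to 115 mm, then tapering), black 22 mm cap on top. z runs from foot to cap (67.5 mm each way from here). It leans about 39 degrees, roughly towards the robot. Good grip: 32 mm above this point along z, clear of the rim.
- green_bin: Open blue bin fixed to the bench, holding the green-shouldered cartridge (the orange one's looks the same): 76 mm square outside, 60 mm high, walls and floor 5 mm. Origin: centre of its underside. Its -x axis points along the diagonal to the rim corner on which the cartridge leans; the foot is caught in the opposite corner. It slides out if pulled along its axis or straight up.
- green_pad_top (a point): Centre of the top face of the green docking disc, fixed to the bench: flat, 110 mm in diameter, 6 mm thick, green border with a white middle 72 mm wide. z is up. A like disc with an orange border lies near it.
- orange_center (a point): Centre (half-way up) of the orange-shouldered cartridge, same size and shape as the green one, wedged in the same way in the other blue bin. To be left as it is. Axes as for the green one.
Mind the look-alikes: they are no part of the job. Several things look just like the part that bears green_pad_top: the one meant starts farthest to the robot's left.

How it is judged:
At the end, for the whole second after the job is handed in: The green-shouldered cartridge stands at rest on its foot on the green docking disc, valve up, within 10 degrees of upright and with its axis within 20 mm of the disc's centre; the orange-shouldered cartridge is still wedged in its bin, within 20 mm of where it was (horizontal distance between green_center and green_pad_top below 0.02 m and z of green_center in the frame of green_pad_top between 0.06 and 0.075 m and angle between green_center's own z axis and vertical below 0.17 rad and linear speed of green below 0.02 m/s and distance of orange_center from where it was at the start of the episode below 0.02 m); the robot touches nothing.
It fails at once if the green cartridge is dropped (let go and falling faster than 0.7 m/s, as after a 25 mm drop) (contact force between green and anything else below 0.01 N and linear speed of green above 0.7 m/s).
It fails at once if the green cartridge falls flat on the bench (height (world z) of green_center below 0.035 m).
It fails at once if the orange cartridge is moved by more than 20 mm (distance of orange_center from where it was at the start of the episode above 0.02 m).
It also fails if it takes over 40 s, if anything falls off the work surface, if the arm or the gripper's body presses on something with over 40 N, if the wrist force passes 120 N, or if a joint passes its speed limit or range.

### The arm

A 6-joint arm with a two-finger parallel gripper is mounted at the origin on the work surface. World frame = base frame: x ahead of the robot, y to its left, z up, the work surface at z = 0. Lengths are in m, angles in rad, forces in N, time in s.
With the tool pointing down it reaches from about 0.25 to 0.775 m from the base axis. Payload 4 kg.
Tool frame: the origin (TCP) lies midway between the tips of the shut fingers; the grasp point (between the pads) lies 19 mm behind it; z points along the fingers, y is the line along which they close (so a half turn about z gives the same grasp; the last joint's range is limited). The gripper opens to 94 mm and grips with 3 to 60 N. Pads are 16 mm wide; open, the fingers measure 119 mm over their backs; the gripper's body (75 mm by 177 mm) begins 78 mm behind the grasp point.
Start: joints at [1.215, 0.087, 1.371, -0, 1.684, -0.103], TCP at [0.138, 0.533, 0.206] pointing down, gripper open.
Joint ranges: [-3.1, 3.1], [-0.76, 2.03], [0.27, 2.55], [-1.08, 4.22], [0.17, 2.65], [-2.57, 2.57]. Speed limits (rad/s): [2.79, 2.79, 3.14, 3.14, 3.14, 3.14].

### API

Orientations are given as [roll, pitch, yaw] about the fixed x, y, z axes, in that order (R = Rz(yaw) Ry(pitch) Rx(roll)).
In Python, from bench import get_obs, snapshot, close_job gives the robot as it stands. The module is installed in compiled form; this text tells all that it offers.
- The arm moves only by the tool drive_tool, never from a script. Its argument "commands" is a list of rows, each a list of 6 numbers: the shift along the tool's x, y, z in units of 0.04 m (1.0 is 0.04 m), then the turn, a rotation vector about the tool's x, y, z in units of 0.1 rad (1.0 is 0.1 rad). In form: [[dx, dy, dz, wx, wy, wz], ...]. A call has 1 to 20 rows; each row shifts and turns the commanded pose from where the row before left it, along the tool's axes as they then stand; what a row does not reach is not made up. A row lasts 1/8 s, in which the tool goes at most 62.5 mm and 10.7 degrees, less where a joint would pass 70% of its speed; a pose out of reach is approached as far as the arm can. A call with a number of a shift or a turn outside -1 to 1 is refused whole. A call with a gripper value outside its range is refused whole. "gripper" is the closure, from 0 (fully open) to 1 (shut), set as the call begins (left out, the last holds). The fingers move at their own pace and stop on an object; the grip force is fixed at half the most. Time passes only in rows, so rows that do not move let the fingers close. It gives the time, the measured TCP pose, the force, the opening and the grip force at its end, in the units of the state.
- get_obs(): the state, without advancing time (a new reading comes with each control period).
- snapshot(name): name is "scene" or "side" or "wrist"; returns a dict with "image" (420x560x3 uint8, blue, green, red), "range_z" (420x560 float32, m along the optical axis (not along the pixel's ray), 0 where there is no reading), "fx", "fy", "cx", "cy" (pixels), "rvec" (rotation vector, rad) and "tvec" (3), from world to camera coordinates, as OpenCV has them. Camera axes: x right, y down, z forward; pixel columns grow to the right and rows downward; lengths in m; the calibration is good to about 2 mm. A picture is of the moment at which its call begins.
- close_job(): hands the job in; it is judged then, once.
The state is a dict: "time": time; "joint_positions": joint angles; "qvel": joint speeds; "joint_torque": joint torques, N m; "tool_pos": TCP position; "ee_rot": TCP orientation; "wrist_force": force on the tool from outside, world axes, zero at the start; "wrist_torque": the same for the moment, N m; "width": finger opening in m; "finger_force": force on a finger pad.
Only numpy, scipy, OpenCV 4.12 (cv2) and the standard library are available. Lean on these libraries where they do the work, as an engineer would, in place of code of your own. Each camera call takes 0.05 s, during which the arm holds its last target. There are 200 camera calls.

## Working session

There is one attempt and no reset: what is moved stays moved. The work goes in short steps, Python scripts to look and compute and a tool call to move; the robot and the scene stay as the last step left them, time stands still between calls to the robot, and variables do not carry over. Pictures are saved under pics/ and viewed, at most 10 in all, crops included, and the job is handed in when it is done.

Besides the shell and the picture viewer there is one more tool, called after "Request:" as name(argument=value, ...), one argument or row to a line, values as JSON. drive_tool: Moves the arm, as the interface text tells. Its arguments: {"type":"object","properties":{"commands":{"type":"array"},"gripper":{"type":"number"}},"required":["commands"]}

```bash
mkdir -p pics
cat > h.py <<'E'
import numpy as np, cv2, pickle
from bench import get_obs, snapshot
def take(n,tag):
    s=snapshot(n); cv2.imwrite(f'pics/{tag}.png',s['image']); pickle.dump(s,open(f'{tag}.pkl','wb')); return s
def cloud(s):
    R=cv2.Rodrigues(np.array(s['rvec'],float))[0]; t=np.array(s['tvec'],float).ravel()
    z=s['range_z']; v,u=np.mgrid[:z.shape[0],:z.shape[1]]
    P=np.stack([(u-s['cx'])/s['fx']*z,(v-s['cy'])/s['fy']*z,z],-1)
    return (P-t)@R
E
python3 - <<'E'
from h import *
a=take('scene','s0');b=take('side','d0')
print(get_obs())
cv2.imwrite('pics/both.png',cv2.resize(np.vstack([a['image'],b['image']]),None,fx=.71,fy=.71))
E
```

```text
{'time': 0.1, 'joint_positions': array([ 1.21486866e+00,  8.78787688e-02,  1.37210711e+00,  1.19509252e-05,
        1.68356109e+00, -1.03091094e-01]), 'qvel': array([ 0.00073417, -0.00058572, -0.00383464, -0.00033181,  0.00077482,
       -0.00022232]), 'joint_torque': array([ 2.05572964e-03, -3.41254914e+01, -3.03300405e+01,  7.18555832e-02,
        3.04866547e-02, -9.47320200e-05]), 'tool_pos': array([0.13740904, 0.53205786, 0.20442045]), 'ee_rot': array([-3.13964993e+00, -2.12930500e-04,  2.88875720e+00]), 'wrist_force': array([-0.41714979, -0.36759856, -0.52831582]), 'wrist_torque': array([-0.01592178,  0.00379549,  0.00759589]), 'finger_force': 0.0, 'width': 0.09404403596894025}
```

View pics/both.png

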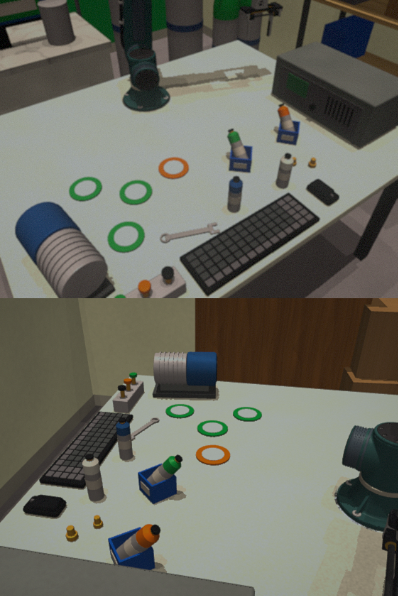

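The scene view (scaled 0.71) shows the green-shouldered cartridge in its bin at about (238,150) and the orange one at (287,122). There are three green rings at (86,188), (136,191) and (126,236), and an orange ring at (173,168). I'll measure these next.

Run:
```python
from h import *
for tag in('s0','d0'):
    s=pickle.load(open(tag+'.pkl','rb'));P=cloud(s);h=cv2.cvtColor(s['image'],cv2.COLOR_BGR2HSV)
    for nm,lo,hi in(('green',(45,100,50),(85,255,255)),('orange',(4,130,80),(20,255,255)),('blue',(105,140,40),(125,255,255))):
        m=cv2.inRange(h,lo,hi); n,l,st,c=cv2.connectedComponentsWithStats(m)
        for i in range(1,n):
            if st[i,4]<80: continue
            q=P[(l==i)&(s['range_z']>0)]
            q=q[(abs(q[:,0])<1.2)&(abs(q[:,1])<1)&(q[:,2]>-.02)&(q[:,2]<.2)]
            if len(q)<50: continue
            lo_,hi_=np.percentile(q,[2,98],0)
            print(tag,nm,c[i].round(),st[i,4],'mid',((lo_+hi_)/2).round(3),'mean',q.mean(0).round(3),'ext',(hi_-lo_).round(3),'zmax',hi_[2].round(3))
```

```text
s0 green [322.  11.] 937 mid [-0.544  0.893  0.07 ] mean [-0.526  0.876  0.074] ext [0.107 0.127 0.117] zmax 0.128
s0 green [329. 193.] 182 mid [0.553 0.053 0.108] mean [0.555 0.051 0.11 ] ext [0.032 0.03  0.027] zmax 0.121
s0 green [120. 267.] 570 mid [ 0.385 -0.449  0.007] mean [ 0.389 -0.45   0.007] ext [0.101 0.099 0.007] zmax 0.01
s0 green [191. 272.] 587 mid [ 0.497 -0.316  0.007] mean [ 0.501 -0.318  0.007] ext [0.101 0.099 0.007] zmax 0.01
s0 green [177. 334.] 866 mid [ 0.641 -0.424  0.007] mean [ 0.645 -0.426  0.006] ext [0.1   0.1   0.007] zmax 0.01
s0 orange [399. 156.] 177 mid [0.539 0.31  0.107] mean [0.54  0.308 0.109] ext [0.035 0.032 0.029] zmax 0.122
s0 orange [244. 237.] 478 mid [ 0.47  -0.149  0.006] mean [ 0.473 -0.152  0.006] ext [0.1   0.101 0.007] zmax 0.01
s0 orange [203. 404.] 259 mid [ 0.861 -0.472  0.091] mean [ 0.862 -0.472  0.093] ext [0.026 0.026 0.011] zmax 0.097
s0 blue [341. 220.] 111 mid [0.593 0.059 0.035] mean [0.604 0.056 0.054] ext [0.092 0.094 0.057] zmax 0.064
s0 blue [ 56. 317.] 2862 mid [ 0.598 -0.619  0.153] mean [ 0.6   -0.623  0.164] ext [
[... 677 characters left out ...]
ext [0.101 0.103 0.006] zmax 0.01
d0 orange [205. 335.] 617 mid [0.536 0.324 0.106] mean [0.535 0.33  0.109] ext [0.041 0.031 0.033] zmax 0.123
d0 orange [ 99. 330.] 140 mid [0.744 0.273 0.021] mean [0.744 0.274 0.022] ext [0.023 0.023 0.03 ] zmax 0.036
d0 blue [284.  97.] 1693 mid [ 0.583 -0.576  0.119] mean [ 0.583 -0.562  0.132] ext [0.111 0.079 0.109] zmax 0.174
d0 blue [173. 183.] 259 mid [ 0.735 -0.078  0.109] mean [ 0.732 -0.074  0.111] ext [0.035 0.027 0.034] zmax 0.126
d0 blue [222. 264.] 1355 mid [0.589 0.072 0.033] mean [0.583 0.083 0.039] ext [0.097 0.085 0.057] zmax 0.062
d0 blue [186. 358.] 1486 mid [0.575 0.318 0.036] mean [0.571 0.325 0.047] ext [0.096 0.09  0.053] zmax 0.063
```

```bash
cat > fit.py <<'E'
from h import *
from scipy.optimize import least_squares
Q=[];B=[];K=[]
for tag in('s0','d0'):
    s=pickle.load(open(tag+'.pkl','rb'));P=cloud(s);h=cv2.cvtColor(s['image'],cv2.COLOR_BGR2HSV)
    near=(s['range_z']>0)&(np.hypot(P[...,0]-.585,P[...,1]-.06)<.1)
    g=(cv2.inRange(h,(45,80,40),(85,255,255))>0)
    bl=cv2.inRange(h,(105,120,30),(125,255,255))>0
    st=(h[...,1]<70)&(h[...,2]>60)
    k=(h[...,2]<45)
    e=np.ones((3,3),np.uint8)
    body=cv2.erode((g|st).astype(np.uint8),e)>0
    body=near&body&(P[...,2]>.066)&(P[...,2]<.16)
    Q.append(P[body]); K.append(P[near&k&(P[...,2]>.1)]); B.append(P[near&bl&(P[...,2]>.054)&(P[...,2]<.068)])
    print(tag,len(Q[-1]),len(K[-1]),len(B[-1]),'cap mean',K[-1].mean(0).round(3),'g top',P[near&g].mean(0).round(3))
b=np.vstack(B)
(c,wh,a)=cv2.minAreaRect((b[:,:2]*1000).astype(np.float32)); print('rim',c,wh,a)
print(cv2.boxPoints((c,wh,a)))
def fit(q):
    def unpack(p):
        d=np.array([p[2],p[3],1.]);return np.array([p[0],p[1],.09]),d/np.linalg.norm(d)
    def res(p):
        o,d=unpack(p); v=q-o; return np.linalg.norm(v-np.outer(v@d,d),axis=1)-.021
    r=least_squares(res,[.565,.06,-.7,0],loss='soft_l1',f_scale=.002)
    o,d=unpack(r.x); f=res(r.x)
    print('o',o.round(4),'d',d.round(3),'tilt',np.degrees(np.arccos(d[2])).round(1),'az',np.degrees(np.arctan2(d[1],d[0])).round(1),'rms',np.sqrt(np.median(f**2)).round(4),len(q)); return o,d
for i in(0,1):fit(Q[i])
o,d=fit(np.vstack(Q))
k=np.vstack(K);print('cap along',np.percentile((k-o)@d,[2,50,98]).round(4))
E
python3 fit.py; python3 -c "
from h import *
a=cv2.imread('pics/s0.png')[150:260,270:400];b=cv2.imread('pics/d0.png')[200:310,180:310]
cv2.imwrite('pics/crop.png',cv2.resize(np.hstack([a,b]),None,fx=3,fy=3))"
```

```text
s0 418 3 128 cap mean [0.534 0.052 0.125] g top [0.555 0.051 0.11 ]
d0 612 66 395 cap mean [0.528 0.064 0.123] g top [0.546 0.074 0.106]
rim (591.3896484375, 62.36293411254883) (78.3276138305664, 83.66394805908203) 46.69269943237305
[[534.08624   62.557014]
 [594.9672     5.170992]
 [648.69305   62.168854]
 [587.8121   119.55488 ]]
o [0.5509 0.06   0.09  ] d [-0.649  0.012  0.761] tilt 40.5 az 179.0 rms 0.0016 418
o [0.5531 0.0596 0.09  ] d [-0.633 -0.086  0.769] tilt 39.7 az -172.3 rms 0.0012 612
o [0.5521 0.0598 0.09  ] d [-0.649 -0.06   0.759] tilt 40.7 az -174.7 rms 0.0014 1030
cap along [0.036  0.0407 0.043 ]
```

View pics/crop.png

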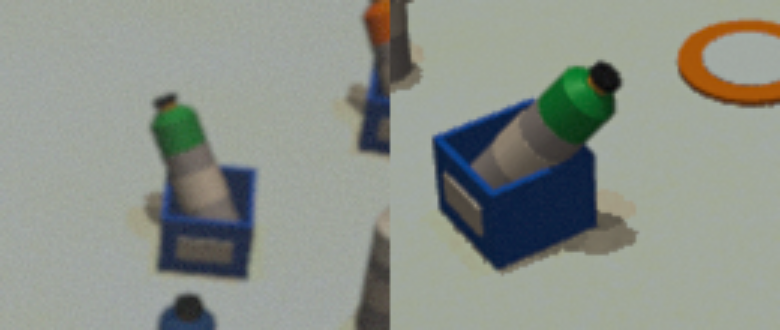

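The crop shows the cartridge leaning over the robot-side rim corner of its bin, and the fit puts the lean at about 40° and azimuth about -177°. I'll grip from the cap end with the tool along the cartridge axis. That way, uprighting the cartridge also points the tool straight down.

```bash
cat >> h.py <<'E'
from scipy.spatial.transform import Rotation as Ro
def tgt(az,tilt):
    d=np.array([np.sin(tilt)*np.cos(az),np.sin(tilt)*np.sin(az),np.cos(tilt)])
    y=np.array([np.sin(az),-np.cos(az),0]);z=-d
    return np.column_stack([np.cross(y,z),y,z]),d
def go(Rt,pt):
    o=get_obs();R=Ro.from_euler('xyz',o['ee_rot']).as_matrix()
    print('rot units',(Ro.from_matrix(R.T@Rt).as_rotvec()/.1).round(3),'shift after rot',(Rt.T@(np.array(pt)-o['tool_pos'])/.04).round(3),'shift before',(R.T@(np.array(pt)-o['tool_pos'])/.04).round(3))
E
python3 - <<'E'
from h import *
Rt,d=tgt(np.radians(-177.5),np.radians(39.5))
o=np.array([.5521,.0598,.09]);c=o-.0235*d
print('center',c); g=c+.032*d; print('grip',g)
t=g-.019*d; print('tcp',t,'pre',t+.1*d)
go(Rt,t+.1*d); go(Rt,t)
E
```

```text
center [0.56703361 0.06045202 0.07186682]
grip [0.54669848 0.05956416 0.09655881]
tcp [0.55877246 0.06009133 0.08189794] pre [0.49522518 0.05731679 0.1590604 ]
rot units [-1.04  -6.848 -2.84 ] shift after rot [ -5.775 -12.247   6.23 ] shift before [-11.63   -9.251   1.149]
rot units [-1.04  -6.848 -2.84 ] shift after rot [ -5.775 -12.247   8.73 ] shift before [-13.151  -8.783   3.077]
```

Request:
drive_tool(
  commands=[
    [0, 0, 0, -0.13, -0.856, -0.355],
    [0, 0, 0, -0.13, -0.856, -0.355],
    [0, 0, 0, -0.13, -0.856, -0.355],
    [0, 0, 0, -0.13, -0.856, -0.355],
    [0, 0, 0, -0.13, -0.856, -0.355],
    [0, 0, 0, -0.13, -0.856, -0.355],
    [0, 0, 0, -0.13, -0.856, -0.355],
    [0, 0, 0, -0.13, -0.856, -0.355],
  ],
  gripper=0,
)

```text
time: 1.1
tool_pos: [0.1373, 0.5324, 0.2051]
ee_rot: [3.141, 0.693, -3.097]
wrist_force: [0.7, 1.0, -0.2]
width: 0.0942
finger_force: 0.0
```

Request:
drive_tool(
  commands=[
    [-0.4, -0.87, 0.44, 0, 0, 0],
    [-0.4, -0.87, 0.44, 0, 0, 0],
    [-0.4, -0.87, 0.44, 0, 0, 0],
    [-0.4, -0.87, 0.44, 0, 0, 0],
    [-0.4, -0.87, 0.44, 0, 0, 0],
    [-0.4, -0.87, 0.44, 0, 0, 0],
    [-0.4, -0.87, 0.44, 0, 0, 0],
    [-0.4, -0.87, 0.44, 0, 0, 0],
    [-0.4, -0.87, 0.44, 0, 0, 0],
    [-0.4, -0.87, 0.44, 0, 0, 0],
    [-0.4, -0.87, 0.44, 0, 0, 0],
    [-0.4, -0.87, 0.44, 0, 0, 0],
    [-0.4, -0.87, 0.44, 0, 0, 0],
    [-0.17, -0.93, 0.5, 0, 0, 0],
    [0, 0, 0, 0, 0, 0],
    [0, 0, 0, 0, 0, 0],
  ],
)

```text
time: 3.1
tool_pos: [0.4822, 0.0577, 0.149]
ee_rot: [3.139, 0.689, -3.1]
wrist_force: [-0.4, 0.5, 0.0]
width: 0.0941
finger_force: 0.0
```

Run:
```python
from h import *
print(get_obs()['tool_pos'])
Rt,d=tgt(np.radians(-177.5),np.radians(39.5))
t=np.array([.55877,.06009,.0819])
go(Rt,t+.1*d); go(Rt,t)
take('wrist','w1');take('side','d1')
cv2.imwrite('pics/b1.png',cv2.resize(np.hstack([cv2.imread('pics/w1.png'),cv2.imread('pics/d1.png')]),None,fx=.7,fy=.7))
```

```text
[0.48224251 0.05774315 0.14897739]
rot units [ 0.014 -0.003 -0.018] shift after rot [-0.41  -0.025  0.011] shift before [-0.41  -0.024  0.011]
rot units [ 0.014 -0.003 -0.018] shift after rot [-0.41  -0.025  2.511] shift before [-0.411 -0.028  2.511]
```

View pics/b1.png

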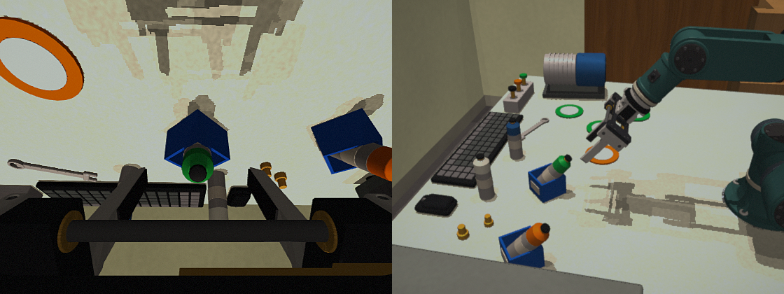

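The wrist view shows the cap at about (198,175), centred between the fingers, so I'll advance along the axis and close.

Request:
drive_tool(
  commands=[
    [-0.41, -0.02, 0, 0, 0, 0],
    [0, 0, 0.6, 0, 0, 0],
    [0, 0, 0.6, 0, 0, 0],
    [0, 0, 0.6, 0, 0, 0],
    [0, 0, 0.5, 0, 0, 0],
    [0, 0, 0.2, 0, 0, 0],
    [0, 0, 0, 0, 0, 0],
    [0, 0, 0, 0, 0, 0],
  ],
)

```text
time: 4.2
tool_pos: [0.5591, 0.0609, 0.0839]
ee_rot: [3.139, 0.692, -3.098]
wrist_force: [-0.4, 0.2, -0.8]
width: 0.0939
finger_force: 0.0
```

Run:
```python
from h import *
take('wrist','w2');take('side','d2')
cv2.imwrite('pics/b2.png',np.hstack([cv2.resize(cv2.imread('pics/w2.png'),(400,300)),cv2.resize(cv2.imread('pics/d2.png')[150:330,150:390],(400,300))]))
```

```text
(no output)
```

View pics/b2.png

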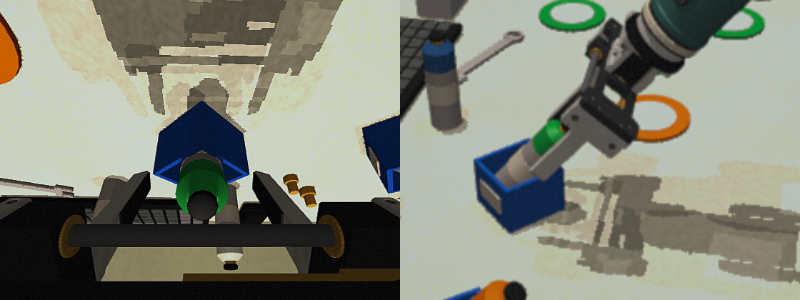

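The fingers straddle the green shoulder and are clear of the rim, so I'll close and pull along the axis.

Request:
drive_tool(
  commands=[
    [0, 0, 0, 0, 0, 0],
    [0, 0, 0, 0, 0, 0],
    [0, 0, 0, 0, 0, 0],
    [0, 0, 0, 0, 0, 0],
    [0, 0, 0, 0, 0, 0],
    [0, 0, 0, 0, 0, 0],
  ],
  gripper=1,
)

```text
time: 5.05
tool_pos: [0.5591, 0.0607, 0.083]
ee_rot: [3.138, 0.691, -3.1]
wrist_force: [-0.3, 1.2, -0.3]
width: 0.0413
finger_force: 30.0
```

Request:
drive_tool(
  commands=[
    [0, 0, -0.2, 0, 0, 0],
    [0, 0, -0.4, 0, 0, 0],
    [0, 0, -0.5, 0, 0, 0],
    [0, 0, -0.5, 0, 0, 0],
    [0, 0, -0.5, 0, 0, 0],
    [0, 0, -0.5, 0, 0, 0],
    [0, 0, -0.5, 0, 0, 0],
    [0, 0, -0.5, 0, 0, 0],
    [0, 0, -0.4, 0, 0, 0],
    [0, 0, 0, 0, 0, 0],
    [0, 0, 0, 0, 0, 0],
  ],
)

```text
time: 6.42
tool_pos: [0.4565, 0.0556, 0.2043]
ee_rot: [3.139, 0.687, -3.1]
wrist_force: [-0.2, -0.2, -3.9]
width: 0.0417
finger_force: 30.0
```

Run:
```python
from h import *
Rt,d=tgt(np.radians(-177.5),0.)
o=get_obs();print(o['tool_pos'])
go(Rt,[.497,-.314,.18])
take('side','d3'); take('scene','s3')
cv2.imwrite('pics/b3.png',np.hstack([cv2.resize(cv2.imread('pics/s3.png')[80:350,150:510],(400,300)),cv2.resize(cv2.imread('pics/d3.png')[120:330,150:430],(400,300))]))
```

```text
[0.45650678 0.05558977 0.2042652 ]
rot units [ 1.80e-02  6.87e+00 -6.00e-03] shift after rot [-0.608 -9.275  0.607] shift before [-0.097 -9.276  0.841]
```

View pics/b3.png

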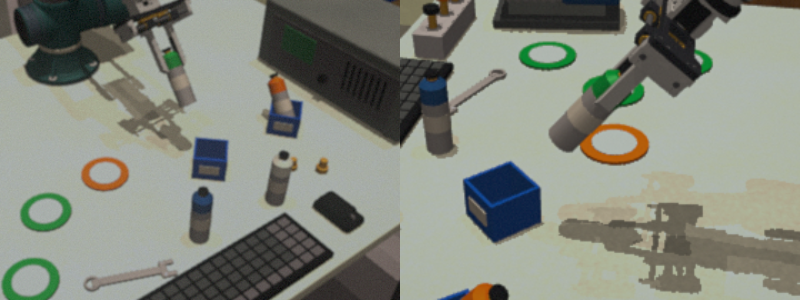

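It's free of the bin and held firmly. Now I'll upright it and carry it to a point above the disc at (0.497,-0.314).

Request:
drive_tool(
  commands=[
    [0, 0, 0, 0, 0.6, 0],
    [0, 0, 0, 0, 0.8, 0],
    [0, 0, 0, 0, 0.8, 0],
    [0, 0, 0, 0, 0.8, 0],
    [0, 0, 0, 0, 0.8, 0],
    [0, 0, 0, 0, 0.8, 0],
    [0, 0, 0, 0, 0.8, 0],
    [0, 0, 0, 0, 0.8, 0],
    [0, 0, 0, 0, 0.67, 0],
    [0, 0, 0, 0, 0, 0],
  ],
)

```text
time: 7.78
tool_pos: [0.4586, 0.0557, 0.2049]
ee_rot: [3.14, 0.003, -3.098]
wrist_force: [-0.4, -0.1, -3.5]
width: 0.0412
finger_force: 30.0
```

Request:
drive_tool(
  commands=[
    [-0.05, -0.4, 0, 0, 0, 0],
    [-0.05, -0.7, 0, 0, 0, 0],
    [-0.05, -0.8, 0, 0, 0, 0],
    [-0.05, -0.8, 0, 0, 0, 0],
    [-0.05, -0.8, 0, 0, 0, 0],
    [-0.05, -0.8, 0, 0, 0, 0],
    [-0.05, -0.8, 0, 0, 0, 0],
    [-0.05, -0.8, 0, 0, 0, 0],
    [-0.05, -0.8, 0, 0, 0, 0],
    [-0.05, -0.8, 0, 0, 0, 0],
    [-0.05, -0.8, 0, 0, 0, 0],
    [-0.05, -0.6, 0, 0, 0, 0],
    [0, -0.3, 0, 0, 0, 0],
    [0, 0, 0, 0, 0, 0],
    [0, 0, 0, 0, 0, 0],
  ],
)

```text
time: 9.65
tool_pos: [0.4973, -0.3101, 0.2057]
ee_rot: [3.139, 0.003, -3.097]
wrist_force: [0.0, 0.3, -3.2]
width: 0.0414
finger_force: 30.0
```

```bash
cat > up.py <<'E'
from h import *
import sys
from scipy.optimize import least_squares
o=get_obs();tp=o['tool_pos'];print('tcp',tp,o['ee_rot'])
Qs=[]
for n in('scene','side'):
    s=take(n,n[:2]+sys.argv[1]);P=cloud(s);h=cv2.cvtColor(s['image'],cv2.COLOR_BGR2HSV)
    m=(s['range_z']>0)&(np.hypot(P[...,0]-tp[0],P[...,1]-tp[1])<.035)&(P[...,2]<tp[2]-.008)&(P[...,2]>.012)
    m=cv2.erode(m.astype(np.uint8),np.ones((3,3)))>0
    Qs.append(P[m]); print(n,m.sum(),'zmin',P[m][:,2].min() if m.any() else None)
q=np.vstack(Qs);z0=q[:,2].mean()
def res(p):
    d=np.array([p[2],p[3],1]);d/=np.linalg.norm(d);v=q-[p[0],p[1],z0];return np.linalg.norm(v-np.outer(v@d,d),axis=1)-.021
r=least_squares(res,[tp[0],tp[1],0,0],loss='soft_l1',f_scale=.002).x
zb=q[:,2].min()
print('foot',r[:2]+r[2:]*(zb-z0),zb,'slopes deg',np.degrees(r[2:]).round(1))
Rt,_=tgt(np.radians(-177.5),0.);go(Rt,[.497,-.314,.0865])
E
python3 up.py 4; python3 -c "
import cv2,numpy as np
cv2.imwrite('pics/b4.png',np.hstack([cv2.resize(cv2.imread('pics/sc4.png'),(400,300)),cv2.resize(cv2.imread('pics/si4.png')[60:270,200:480],(400,300))]))"
```

```text
tcp [ 0.49731974 -0.31006554  0.20572712] [ 3.13912502  0.00339639 -3.09696531]
scene 377 zmin 0.12521448491660003
side 402 zmin 0.12523238472546908
foot [ 0.49520628 -0.31154122] 0.12521448491660003 slopes deg [1.  0.9]
rot units [0.02  0.035 0.014] shift after rot [ 0.015 -0.1    2.983] shift before [ 0.026 -0.106  2.983]
```

View pics/b4.png

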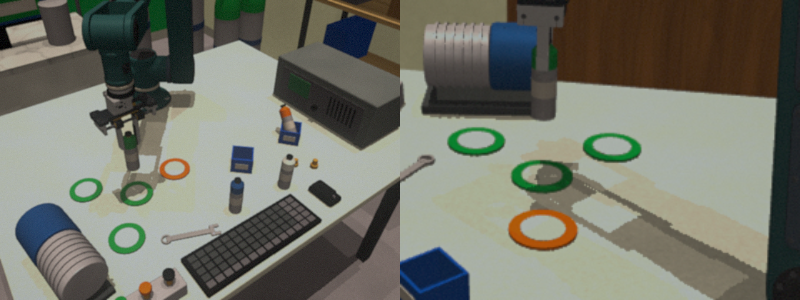

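The cartridge is upright (within about 1.5°) above the correct disc, with its foot at z≈0.124. I'll lower most of the way, then gently watch the force.

Request:
drive_tool(
  commands=[
    [-0.01, -0.08, 0.3, 0, 0, 0],
    [0, 0, 0.5, 0, 0, 0],
    [0, 0, 0.5, 0, 0, 0],
    [0, 0, 0.5, 0, 0, 0],
    [0, 0, 0.4, 0, 0, 0],
    [0, 0, 0.3, 0, 0, 0],
    [0, 0, 0.2, 0, 0, 0],
    [0, 0, 0, 0, 0, 0],
    [0, 0, 0, 0, 0, 0],
  ],
)

```text
time: 10.88
tool_pos: [0.4986, -0.3143, 0.0984]
ee_rot: [3.141, 0.004, -3.098]
wrist_force: [-0.1, -0.0, -3.1]
width: 0.0407
finger_force: 30.0
```

```bash
python3 up.py 5
```

```text
tcp [ 0.49857837 -0.31426255  0.09842075] [ 3.14071613  0.00437336 -3.09789133]
scene 295 zmin 0.016924799307831414
side 324 zmin 0.01771454503562847
foot [ 0.49654502 -0.31595838] 0.016924799307831414 slopes deg [0.9 1. ]
rot units [0.007 0.046 0.001] shift after rot [0.04  0.009 0.302] shift before [0.042 0.009 0.302]
```

Request:
drive_tool(
  commands=[
    [0, 0, 0.1, 0, 0, 0],
    [0, 0, 0.08, 0, 0, 0],
    [0, 0, 0.04, 0, 0, 0],
    [0, 0, 0, 0, 0, 0],
    [0, 0, 0, 0, 0, 0],
  ],
)

```text
time: 11.6
tool_pos: [0.4985, -0.314, 0.0902]
ee_rot: [3.141, 0.004, -3.098]
wrist_force: [-1.5, 1.5, 5.7]
width: 0.0414
finger_force: 30.0
```

The foot has touched down (upward force about 9 N above the hanging reading), so I'll release.

Request:
drive_tool(
  commands=[
    [0, 0, 0, 0, 0, 0],
    [0, 0, 0, 0, 0, 0],
    [0, 0, 0, 0, 0, 0],
    [0, 0, 0, 0, 0, 0],
    [0, 0, 0, 0, 0, 0],
  ],
  gripper=0.1,
)

```text
time: 12.22
tool_pos: [0.4982, -0.3139, 0.0887]
ee_rot: [3.14, 0.003, -3.098]
wrist_force: [0.3, -0.0, 0.0]
width: 0.0844
finger_force: 0.0
```

Request:
drive_tool(
  commands=[
    [0, 0, -0.3, 0, 0, 0],
    [0, 0, -0.5, 0, 0, 0],
    [0, 0, -0.7, 0, 0, 0],
    [0, 0, -0.7, 0, 0, 0],
    [0, 0, -0.7, 0, 0, 0],
    [0, 0, -0.7, 0, 0, 0],
    [0, 0, -0.5, 0, 0, 0],
    [0, 0, 0, 0, 0, 0],
    [0, 0, 0, 0, 0, 0],
  ],
)

```text
time: 13.35
tool_pos: [0.4974, -0.314, 0.2522]
ee_rot: [3.139, 0.003, -3.098]
wrist_force: [-0.2, -0.3, 0.4]
width: 0.0848
finger_force: 0.0
```

```bash
sed -i 's/tp\[2\]-.008)/min(.09,tp[2]-.008))/' up.py; python3 up.py 6; python3 -c "
import cv2,numpy as np
cv2.imwrite('pics/b6.png',np.hstack([cv2.resize(cv2.imread('pics/sc6.png'),(400,300)),cv2.resize(cv2.imread('pics/si6.png')[60:270,200:480],(400,300))]))"
```

```text
tcp [ 0.49744227 -0.3140489   0.25222238] [ 3.13915678e+00  2.62291851e-03 -3.09788665e+00]
scene 298 zmin 0.01566306122506724
side 373 zmin 0.014712925047937682
foot [ 0.4963999  -0.31533031] 0.014712925047937682 slopes deg [0.2 0.6]
rot units [0.035 0.014 0.   ] shift after rot [ 5.000e-03 -3.000e-03  4.122e+00] shift before [ 0.011 -0.017  4.122]
```

View pics/b6.png

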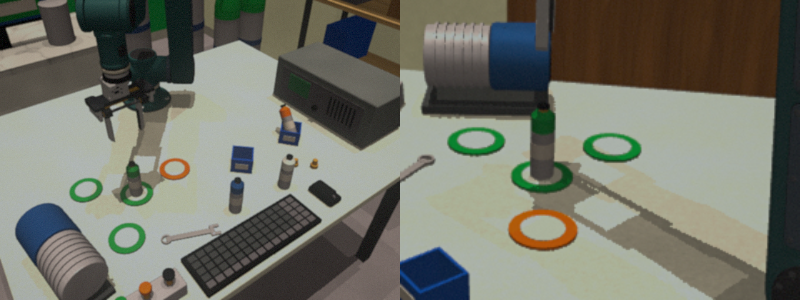

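The cartridge stands upright in the middle of the disc at (541,178) in the right-hand panel, with the gripper clear. The orange cartridge hasn't moved.

```bash
python3 -c "
from bench import close_job
print(close_job())"
```

```text
the job is handed in; nothing more can be done
None
```

I pulled the green cartridge free and set it down upright on the leftmost green disc, about 1–2 mm off centre and within 1° of vertical by the cameras. The orange cartridge is still wedged in its bin, and I've handed the job in; no verdict came back.

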